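# Brake the coasting vial carousel and pin it at its loading position

### The arm

A 7-joint arm with a two-finger parallel gripper is mounted at the origin on the work surface. World frame = base frame: x ahead of the robot, y to its left, z up, the work surface at z = 0. Lengths are in m, angles in rad, forces in N, time in s.
With the tool pointing down it reaches from about 0.35 to 0.9 m from the base axis. Payload 19.9 kg.
Tool frame: the origin (TCP) lies at the very end of the fingers, on their centre line; the grasp point (between the pads) lies ctrl.pinch_z behind it (ctrl.pinch_z is the distance from the TCP to the grasp point, in m); z points along the fingers, y is the direction in which the jaws open and shut (so a half turn about z gives the same grasp; the last joint's range is limited). The gripper opens to 85 mm and grips with 20 to 120 N. Pads are 22 mm wide; open, the fingers measure 114 mm over their backs; the gripper's body (76 mm by 85 mm) begins 54 mm behind the grasp point. The pads swing forward as they close: fully open they stand 13 mm farther back than shut.
Start: joints at [1.161, 0.417, -0.01, 1.614, 0.005, 1.111, -0.053], TCP at [0.225, -0.583, 0.231] pointing down, gripper open.
Joint ranges: [-2.81, 2.81], [-0.39, 2.02], [-1.27, 1.25], [0.06, 2.57], [-1.19, 4.33], [0.19, 2], [-2.82, 2.82]. Speed limits (rad/s): [1.89, 1.89, 2.39, 2.39, 3.01, 3.01, 3.01].

### API

Orientations are given as a unit quaternion [w, x, y, z].
In Python, from bench import ctrl, optics gives the robot as it stands. The module is installed in compiled form; this text tells all that it offers.
- The arm moves only by the shell command python3 -m crank 'ROWS' [FORCE]. ROWS is JSON, a list of rows, each an object of numbers: "gripper": the opening, from 0 (shut) to 1 (fully open); "tx", "ty", "tz": the shift along the tool's x, y, z in mm; "spin": the turn about the tool's z in units of 6 degrees (1.0 is 6 degrees). In form: [{"gripper": .., "tx": .., "ty": .., "tz": .., "spin": ..}, ...]. A call has exactly 10 rows; each row is the pose to reach, as a shift and turn from the pose commanded when the call began, along the tool's axes at that moment; what a row does not reach only later rows make up. A row lasts 1/8 s, in which the tool goes at most 62.5 mm and 10.7 degrees, less where a joint would pass 70% of its speed; a pose out of reach is approached as far as the arm can. A call with a gripper value outside its range is refused whole. The fingers move at their own pace and stop on an object; FORCE is the grip in N (left out, the last holds). Time passes only in rows, so rows that repeat a pose let the fingers close, or fill a call up. It gives the time, the measured TCP pose, the force and the opening at its end, in the units of the state.
- ctrl.state(): the state, without advancing time (a new reading comes with each control period).
- optics.snapshot(name): name is "scene" or "top" or "wrist"; returns the picture (400x640x3 uint8, blue, green, red); there is no depth.
- optics.get_calibration(name): a dict with "camera_matrix" (3x3 intrinsics, pixels), "dist_coeffs" ([k1, k2, p1, p2, k3] as OpenCV has them; the pictures are not rectified), "pose" (4x4, takes a point from camera to world coordinates); the wrist camera has in their place "T_tool_cam" (4x4, takes a point from camera to tool coordinates, whose origin is the TCP and whose axes are the flange's). Camera axes: x right, y down, z forward; pixel columns grow to the right and rows downward; lengths in m; the calibration is good to about 2 mm. A picture is of the moment at which its call begins: read the wrist's pose just before it. get_calibration takes no time and is no camera call.
- ctrl.sign_off(): hands the job in, once; it reports no verdict.
The state is a dict: "clock": time; "qpos": joint angles; "joint_vel": joint speeds; "tau": joint torques, N m; "tcp_pos": TCP position; "eef_rot": TCP orientation; "wrist_force": force on the tool from outside, world axes, zero at the start; "moment": the same for the moment, N m; "gripper_width": finger opening in m.
Only numpy, scipy, OpenCV 4.12 (cv2) and the standard library are available. Lean on these libraries where they do the work, as an engineer would, in place of code of your own. Each camera call takes 0.05 s, during which the arm holds its last target. There are 200 camera calls.

### The job

The sampler's vial carousel is still coasting round. Slow it with a gentle fingertip touch on its rim so that it stops with its lock hole under the slot of the fork bracket, and let go of it. Then take the lock pin from its stand and put it gently down through slot and hole, fully home, so that the carousel is locked there; leave everything else undisturbed.

Things in the scene. Friction and masses are not known exactly. Their poses are not given: they have to be found in the camera images.
- sampler: White sampler housing fixed to the bench, 280 (x) x 290 (y) mm, 70 mm high; origin under its centre, which is below the carousel's axis; z up. The fork bracket stands at its -y side; a press above 25 N bends it. On its +x +y corner (x 93 to 200, y 100 to 140 mm) is a needle column with an arm, 160 mm high: keep clear.
- tray_hub: Sprung hub that carries the carousel: origin on the axis, at the level of the tray's underside (85 mm above the bench). The tray gives straight down, without tilting, about 1 mm for every 3 N pressed anywhere on it, 5 mm at most, then is hard. A press or blow above 12 N on the carousel damages it.
- tray_centre (a point): Centre of the carousel's upper face, 95 mm above the bench. The carousel is a round aluminium tray, 240 mm across, 10 mm thick. From 92 to 120 mm from the centre it is a plain flat band, the place to touch. Inside that are 16 wells at 70 mm radius, some with capped vials standing 14 mm proud (out to 77 mm), and a black boss 16 mm high.
- carousel (a joint): Turn of the carousel (rad), growing anticlockwise seen from above, counting on over full turns; at whole multiples of 2 pi the lock hole is exactly under the slot. It starts coasting anticlockwise at 3 to 5 rad/s and loses only about 0.16 rad/s each second. It hardly resists turning, stays where left, and follows a fingertip pressed on the band with 2 to 6 N and moved round.
- lock_hole (a point): The lock hole, the only hole in the outer band: 14 mm diameter, right through the 10 mm thick tray, centre 106 mm from tray_centre. The point is the centre of its upper mouth. It goes round with the tray.
- slot (a point): Slot of the dark steel fork bracket: 14 mm wide, between two 16 mm wide tines that reach inward over the band, running from 90 to 116 mm from tray_centre, open inward. The point is on the tines' upper face (109 mm above the bench), 106 mm from tray_centre; its +y points to tray_centre. Tines 8 mm thick, 6 mm above the tray. Bracket 46 mm wide, out to 140 mm from tray_centre; bolt heads 3 mm high.
- pin_head (a point): Centre of the lock pin's head, where it is gripped: black ribbed upright cylinder, 20 mm diameter, 34 mm high; z up along the pin. Below it a steel shank, 12 mm diameter, 34 mm long, the last 10 mm tapered to 5 mm; the tip is 51 mm below the point. About 60 g. It starts standing in a hole of the stand, head on its top. Fully home, the head rests on the tines, the point 17 mm above the slot point.
- pin_stand: A grey block fixed to the bench, 50 mm (x) x 130 mm (y) x 50 mm high, with two blind holes of 16 mm, 42 mm deep, at y = +40 and -40 mm; origin at the centre of its underside. One hole holds the lock pin, the other the tray key.
- key_bar (a point): Bystander: the steel T-shaped tray key in the stand's other hole; the point is the centre of its 60 mm cross bar, which lies along its x, 32 mm above the stand's top.
- tube_rack: Bystander: white tube rack, 78 x 130 mm, 70 mm high, tubes standing up to 102 mm; origin at the centre of its underside.
- wash_bottle: Bystander: white plastic bottle, 60 mm diameter, 130 mm high; origin at the centre of its underside.

How it is judged:
On the way, in this order (a step that is already met when the one before it is completed fails the run):
1. the fingers touch the carousel while it is still turning (contact force between the fingers and tray_hub above 0.2 N and velocity of joint carousel above 0.3 rad/s), for 0.02 s.
2. the carousel stands still, let go of, with its lock hole under the slot (within 4 mm), the pin not yet in (horizontal distance between lock_hole and slot below 0.004 m and velocity of joint carousel between -0.03 and 0.03 rad/s and contact force between anything else and tray_hub below 0.05 N), for 0.3 s.
3. the lock pin is down through slot and hole, fully home (horizontal distance between pin_head and slot below 0.004 m and z of pin_head in the frame of slot below 0.0195 m), for 0.2 s.
At the end, for the whole second after the job is handed in: The lock pin stands upright (within 6 degrees) in the slot, its centre within 4 mm of the slot point and its head resting on the tines (within 2.5 mm of fully home), through the lock hole (within 4 mm of the slot); the carousel is at rest and the pin let go (all of step 3 and z of pin_head in the frame of slot above 0.013 m and angle between pin_head's own z axis and vertical below 0.1 rad and horizontal distance between lock_hole and slot below 0.004 m and velocity of joint carousel between -0.03 and 0.03 rad/s); the robot touches nothing.
It fails at once if the carousel is pressed or struck with more than 12 N (contact force between anything else and tray_hub above 12 N).
It fails at once if the bracket or housing is struck with more than 25 N (contact force between anything else and sampler above 25 N).
It fails at once if a bystander is disturbed (moved more than 25 mm) (distance of any of key_bar, tube_rack, wash_bottle from where it was at the start of the episode above 0.025 m).
It also fails if it takes over 64 s, if anything falls off the work surface, if the arm or the gripper's body presses on something with over 40 N, if the wrist force passes 120 N, or if a joint passes its speed limit or range.

## Working session

There is one attempt and no reset: what is moved stays moved. The work goes in short steps, Python scripts to look and compute and a shell command to move; the robot and the scene stay as the last step left them, time stands still between calls to the robot, and variables do not carry over. Pictures are saved under pics/ and viewed, about 8 in all and at most 12, crops included, and the job is handed in when it is done.

```bash
mkdir -p pics; python3 - <<'E'
from bench import ctrl, optics
import cv2, numpy as np
np.set_printoptions(precision=4,suppress=True)
print(ctrl.state(), ctrl.pinch_z)
for n in ("scene","top","wrist"):
    im=optics.snapshot(n); cv2.imwrite(f"pics/{n}0.png",im); np.save(f"pics/{n}0.npy",im)
    print(n,optics.get_calibration(n))
a=cv2.imread("pics/scene0.png");b=cv2.imread("pics/top0.png")
cv2.imwrite("pics/v1.png",np.vstack([a,b])[:, :] if 0 else cv2.resize(np.vstack([a,b]),(480,600)))
E
```

```text
{'clock': 0.0, 'qpos': array([ 1.1615,  0.418 , -0.0103,  1.6142,  0.0047,  1.1107, -0.053 ]), 'joint_vel': array([-0.0009, -0.0014, -0.0008,  0.0006,  0.0004, -0.0007,  0.0009]), 'tau': array([  0.0022, -86.4437,   0.6801, -43.4902,   0.0191,   0.0074,
         0.    ]), 'tcp_pos': array([ 0.2246, -0.5829,  0.2307]), 'eef_rot': array([-0.0006,  0.9831,  0.1829, -0.0002]), 'wrist_force': array([-0.2356,  0.3513, -0.1666]), 'moment': array([ 0.0169,  0.0192, -0.0055]), 'gripper_width': 0.08531000762139589} 0.0187
scene {'camera_matrix': array([[364.7103,   0.    , 319.8546],
       [  0.    , 364.7103, 197.6043],
       [  0.    ,   0.    ,   1.    ]]), 'dist_coeffs': array([-0.0747,  0.    ,  0.    ,  0.    ,  0.    ]), 'pose': array([[ 0.5957,  0.6423, -0.4823,  0.9979],
       [ 0.8032, -0.4798,  0.353 , -0.2761],
       [-0.0047, -0.5977, -0.8017,  0.8225],
       [ 0.    ,  0.    ,  0.    ,  1.    ]])}
top {'camera_matrix': array([[475.2419,   0.    , 318.1138],
       [  0.    , 475.2419, 192.4763],
       [  0.    ,   0.    ,   1.    ]]), 'dist_coeffs': array([0.0145, 0.    , 0.    , 0.    , 0.    ]), 'pose': array([[-0.0248, -0.9809,  0.193 ,  0.3088],
       [-0.9997,  0.0241, -0.0061,  0.053 ],
       [ 0.0013, -0.1931, -0.9812,  1.5169],
       [ 0.    ,  0.    ,  0.    ,  1.    ]])}
wrist {'camera_matrix': array([[339.896 ,   0.    , 320.3642],
       [  0.    , 339.896 , 198.3217],
       [  0.    ,   0.    ,   1.    ]]), 'dist_coeffs': array([-0.0374,  0.    ,  0.    ,  0.    ,  0.    ]), 'T_tool_cam': array([[ 0.0006, -0.9585, -0.285 ,  0.0735],
       [ 1.    ,  0.0009, -0.0009, -0.0001],
       [ 0.0012, -0.285 ,  0.9585, -0.1428],
       [ 0.    ,  0.    ,  0.    ,  1.    ]])}
```

View pics/top0.png

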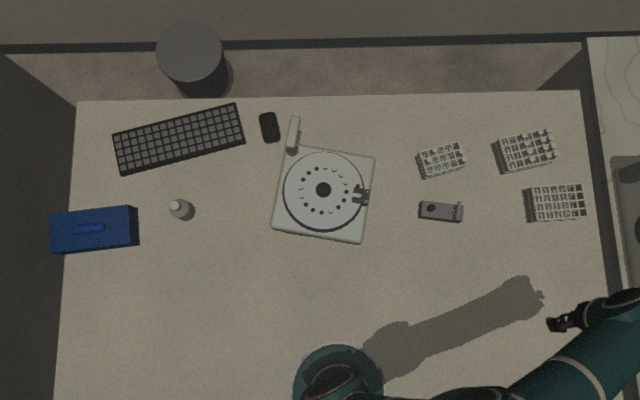

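View pics/scene0.png

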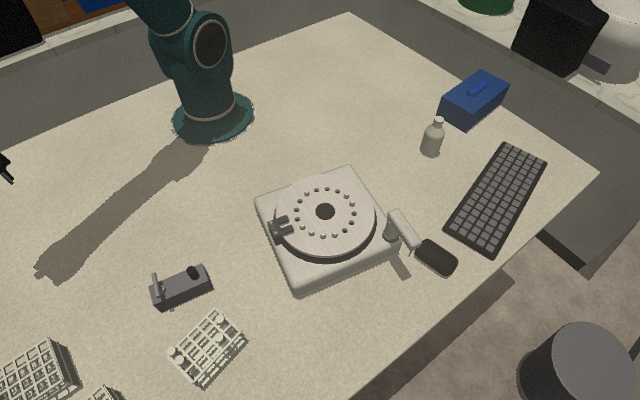

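The top view shows the carousel boss at (323,190), the bracket at (361,195), the stand at (441,211) with the black pin head at (431,209), and the key at (459,211). In the scene view the boss is at (325,211), the bracket at (282,229), the pin head at (192,271) and the key at (158,287). Next I triangulate these.

```bash
cat > h.py <<'E'
import cv2, numpy as np
from bench import ctrl, optics
from scipy.spatial.transform import Rotation as R
np.set_printoptions(precision=4,suppress=True)
def T_tool(s):
    q=s['eef_rot']; T=np.eye(4); T[:3,:3]=R.from_quat([q[1],q[2],q[3],q[0]]).as_matrix(); T[:3,3]=s['tcp_pos']; return T
def pose(n,s=None):
    c=optics.get_calibration(n); return c['pose'] if n!='wrist' else T_tool(s)@c['T_tool_cam']
def ray(n,px,P):
    c=optics.get_calibration(n)
    u=cv2.undistortPoints(np.array([[px]],float),c['camera_matrix'],c['dist_coeffs'])[0,0]
    d=P[:3,:3]@np.array([u[0],u[1],1]); return P[:3,3],d/np.linalg.norm(d)
def onplane(n,px,z,P):
    o,d=ray(n,px,P); return o+d*(z-o[2])/d[2]
def tri(r1,r2):
    (a,d),(b,e)=r1,r2
    t=np.linalg.lstsq(np.c_[d,-e],b-a,rcond=None)[0]
    p,q=a+t[0]*d,b+t[1]*e; return (p+q)/2,np.linalg.norm(p-q)
def project(n,X,P):
    c=optics.get_calibration(n); M=np.linalg.inv(P)
    return cv2.projectPoints(np.array([X],float),cv2.Rodrigues(M[:3,:3])[0],M[:3,3],c['camera_matrix'],c['dist_coeffs'])[0][0,0]
def blobs(im,mask,amin,box=None):
    if box is not None:
        m=np.zeros_like(mask); x0,y0,x1,y1=box; m[y0:y1,x0:x1]=mask[y0:y1,x0:x1]; mask=m
    n,l,st,ce=cv2.connectedComponentsWithStats(mask)
    return [(ce[i].round(1),st[i]) for i in range(1,n) if st[i][4]>=amin]
E
python3 - <<'E'
from h import *
out={}
for n,bx in (("top",{'boss':(300,170,345,212),'brk':(348,178,378,212),'pin':(415,195,447,225)}),("scene",{'boss':(308,197,342,226),'brk':(262,208,300,248),'pin':(180,258,206,284)})):
    im=np.load(f"pics/{n}0.npy"); g=cv2.cvtColor(im,cv2.COLOR_BGR2GRAY)
    for k,b in bx.items():
        print(n,k,[(c,s[:5]) for c,s in blobs(im,(g<70).astype('uint8'),6,b)])
im=np.load("pics/top0.npy"); s=cv2.resize(im[130:250,260:480],None,fx=3.6,fy=3.6,interpolation=cv2.INTER_CUBIC)
s2=cv2.resize(np.load("pics/scene0.npy")[150:320,140:420],None,fx=2.8,fy=2.8,interpolation=cv2.INTER_CUBIC)
w=max(s.shape[1],s2.shape[1]); f=lambda a:cv2.copyMakeBorder(a,0,0,0,w-a.shape[1],0)
v=np.vstack([f(s),f(s2)]); k=min(1,600/v.shape[0]);print(v.shape,k); cv2.imwrite("pics/c1.png",cv2.resize(v,None,fx=k,fy=k,interpolation=cv2.INTER_AREA))
E
```

```text
top boss [(array([308. , 172.5]), array([307, 171,   3,   4,   8], dtype=int32)), (array([302.9, 179.1]), array([302, 178,   3,   3,   8], dtype=int32)), (array([322.9, 189.3]), array([316, 182,  15,  15, 170], dtype=int32)), (array([343.1, 199.9]), array([342, 199,   3,   3,   8], dtype=int32)), (array([305.3, 204. ]), array([304, 203,   3,   3,   7], dtype=int32)), (array([337.9, 206.9]), array([337, 206,   3,   3,   8], dtype=int32)), (array([312.1, 209.6]), array([311, 208,   3,   4,   7], dtype=int32))]
top brk [(array([360.3, 196.4]), array([352, 185,  17,  27, 196], dtype=int32))]
top pin [(array([428. , 214.8]), array([418, 202,  29,  20, 112], dtype=int32)), (array([430.7, 207.5]), array([427, 204,   9,   8,  56], dtype=int32))]
scene boss [(array([324.9, 211.2]), array([316, 204,  19,  16, 208], dtype=int32))]
scene brk [(array([283.8, 221.6]), array([279, 220,  10,   4,  12], dtype=int32)), (array([280.8, 239.9]), array([270, 230,  23,  18, 133], dtype=int32))]
scene pin [(array([192.5, 272.9]), array([186, 266,  13,  15, 121], dtype=int32))]
(908, 792, 3) 0.6607929515418502
```

View pics/c1.png

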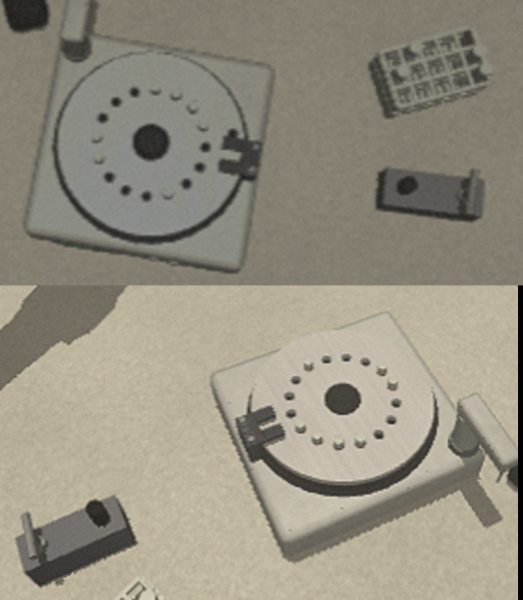

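```bash
python3 - <<'E'
from h import *
pt,ps=pose('top'),pose('scene')
for n,a,b,z in (('boss',(322.9,189.3),(324.9,211.0),.111),('slot',(360.5,196),(281.6,225.3),.109),('pin',(430.7,207.5),(192.5,272),.084)):
    print(n,*tri(ray('top',a,pt),ray('scene',b,ps)),onplane('top',a,z,pt),onplane('scene',b,z,ps))
t=onplane('top',(358,186),.095,pt);print('hole?',t)
for k,a,z in (('key',(459,211),.082),('rack',(442,160),.09),('stand corner',(378,175),.05)): print(k,onplane('top',a,z,pt))
for c in ((377,169),(484,175),(484,219),(377,210)): print('st',onplane('top',(260+c[0]/2.379,130+c[1]/2.379),.05,pt))
for c in ((63,36),(274,64),(240,270),(27,235)): print('hs',onplane('top',(260+c[0]/2.379,130+c[1]/2.379),.07,pt))
T=T_tool(ctrl.state()); print(T)
E
```

```text
boss [0.5988 0.03   0.0933] 0.0015351265315097055 [0.5948 0.0296 0.111 ] [0.6088 0.0232 0.111 ]
slot [ 0.5744 -0.0812  0.1019] 0.006008924289147528 [ 0.5718 -0.0832  0.109 ] [ 0.5799 -0.0804  0.109 ]
pin [ 0.5386 -0.3017  0.066 ] 0.0019562357900040237 [ 0.5355 -0.2982  0.084 ] [ 0.5499 -0.3002  0.084 ]
hole? [ 0.6057 -0.0782  0.095 ]
key [ 0.5229 -0.3842  0.082 ]
rack [ 0.6826 -0.3422  0.09  ]
stand corner [ 0.6491 -0.1472  0.05  ]
st [ 0.5623 -0.2698  0.05  ]
st [ 0.5508 -0.4097  0.05  ]
st [ 0.4927 -0.4048  0.05  ]
st [ 0.5079 -0.2662  0.05  ]
hs [0.7485 0.1403 0.07  ]
hs [ 0.7031 -0.1384  0.07  ]
hs [ 0.4323 -0.0819  0.07  ]
hs [0.4839 0.1897 0.07  ]
[[ 0.9331  0.3596 -0.0004  0.2246]
 [ 0.3596 -0.9331  0.0009 -0.583 ]
 [-0.0001 -0.0009 -1.      0.2308]
 [ 0.      0.      0.      1.    ]]
```

The crop shows the slot at about top pixel (360,196) and a dark rim spot at about (358,186), probably the lock hole. Tray centre is about (0.597,0.029), slot about (0.573,-0.082), pin about (0.537,-0.299). The triangulated heights come out low because the dark blobs include the sides. I'll move to the near side of the tray and look with the wrist camera.

```bash
python3 -m crank '[{"gripper":0,"tx":45,"ty":-46,"tz":0,"spin":0.4},{"gripper":0,"tx":90,"ty":-92,"tz":0,"spin":0.8},{"gripper":0,"tx":134,"ty":-137,"tz":0,"spin":1.2},{"gripper":0,"tx":178,"ty":-182,"tz":0,"spin":1.6},{"gripper":0,"tx":222,"ty":-226,"tz":0,"spin":2.0},{"gripper":0,"tx":266,"ty":-270,"tz":0,"spin":2.4},{"gripper":0,"tx":310,"ty":-314,"tz":0,"spin":2.8},{"gripper":0,"tx":350,"ty":-356,"tz":0,"spin":3.2},{"gripper":0,"tx":390,"ty":-398,"tz":0,"spin":3.5},{"gripper":0,"tx":425,"ty":-434,"tz":0,"spin":3.5}]'
```

```text
clock: 1.4
tcp_pos: [0.4657, -0.0233, 0.2314]
eef_rot: [0.0, 1.0, 0.001, 0.0]
wrist_force: [0.4, -1.7, 0.7]
gripper_width: -0.0002
```

```bash
python3 -m crank '[{"gripper":0,"tx":6,"ty":-14,"tz":0,"spin":0},{"gripper":0,"tx":14,"ty":-32,"tz":5,"spin":0},{"gripper":0,"tx":20,"ty":-46,"tz":12,"spin":0},{"gripper":0,"tx":24,"ty":-52,"tz":25,"spin":0},{"gripper":0,"tx":24,"ty":-52,"tz":40,"spin":0},{"gripper":0,"tx":24,"ty":-52,"tz":50,"spin":0},{"gripper":0,"tx":24,"ty":-52,"tz":50,"spin":0},{"gripper":0,"tx":24,"ty":-52,"tz":50,"spin":0},{"gripper":0,"tx":24,"ty":-52,"tz":50,"spin":0},{"gripper":0,"tx":24,"ty":-52,"tz":50,"spin":0}]'
python3 - <<'E'
from h import *
s=ctrl.state();im=optics.snapshot('wrist');np.save('pics/w1.npy',im);np.save('pics/w1T.npy',T_tool(s));cv2.imwrite('pics/w1.png',im)
print(s['tcp_pos'],s['wrist_force'])
E
```

```text
clock: 2.65
tcp_pos: [0.4893, 0.0266, 0.1816]
eef_rot: [0.0, 1.0, 0.001, 0.0]
wrist_force: [-0.4, 0.2, -0.1]
gripper_width: -0.0002
[0.4893 0.0266 0.1816] [-0.3892  0.2294 -0.1293]
```

View pics/w1.png

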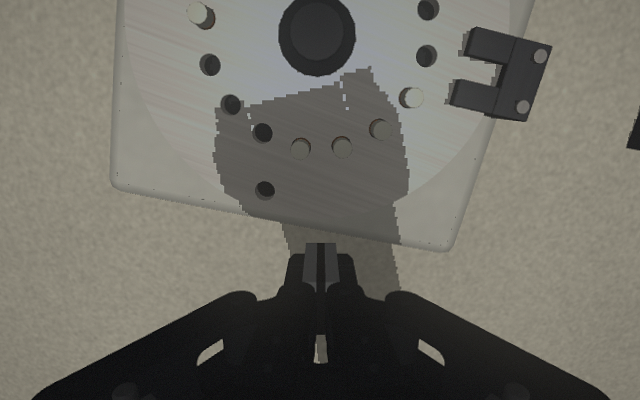

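Boss top is at about (316,30), the lock hole at (264,190), and the slot notch runs from about (459,68) to (500,74). I cast these onto their planes and compare with the earlier values.

```bash
python3 - <<'E'
from h import *
T=np.load('pics/w1T.npy'); P=T@optics.get_calibration('wrist')['T_tool_cam']
im=np.load('pics/w1.npy'); g=cv2.cvtColor(im,cv2.COLOR_BGR2GRAY)
# boss top face: brighter disc within dark; bracket blob
m=(g<60).astype('uint8')
for b in ((270,0,365,85),(440,20,560,130),(250,180,280,200)):
    r=blobs(im,m,30,b); print([(c,s) for c,s in r])
print(g[30,270:365:3]); print(g[55:100,475]); print(g[0:80:3,317])
c=onplane('wrist',(316.5,30),.111,P); print('centre',c)
for p in ((466,53),(452,83),(503,62),(497,85),(474,27),(551,42),(531,121),(449,104)):
    q=onplane('wrist',p,.109,P); print(p,q,np.linalg.norm(q[:2]-c[:2]))
h=onplane('wrist',(264.5,190),.095,P); print('hole',h,np.linalg.norm(h[:2]-c[:2]))
print('tcp px',project('wrist',T[:3,3],P))
E
```

```text
[(array([316.5,  35.7]), array([ 279,    0,   77,   77, 4775], dtype=int32))]
[(array([504.9,  71.9]), array([ 449,   27,  103,   95, 4705], dtype=int32))]
[(array([265.4, 188.6]), array([256, 181,  19,  16, 220], dtype=int32))]
[151 152 152  46  45  44  43  50  50  50  50  48  48  47  49  49  48  48
  49  49  49  50  50  49  48  42  41  44  41 151 151 151]
[ 53  41  39  51  93 102 153 149 150 150 149 150 148 147 147 148 147 149
 146 146 149 150 150 150 149 149 153  93  54  59  60  57  58  57  60  58
  60  59  60  61  59  61  59  60  59]
[ 38  46  45  47  47  48  46  46  47  48  50  49  49  49  50  51  51  53
  51  52  44  41  41  41  40  39 157]
centre [0.6003 0.0296 0.111 ]
(466, 53) [ 0.5888 -0.0591  0.109 ] 0.0894707447373171
(452, 83) [ 0.5717 -0.0524  0.109 ] 0.08689362949236042
(503, 62) [ 0.5842 -0.0822  0.109 ] 0.11296294720102894
(497, 85) [ 0.5709 -0.0803  0.109 ] 0.11379367768775686
(474, 27) [ 0.6032 -0.0623  0.109 ] 0.09196278951447565
(551, 42) [ 0.596  -0.1099  0.109 ] 0.13957471282724343
(531, 121) [ 0.5496 -0.1052  0.109 ] 0.14399559641657544
(449, 104) [ 0.5593 -0.0518  0.109 ] 0.0911806902897223
hole [0.5004 0.0663 0.095 ] 0.10639809231024136
tcp px [321.5107 261.9741]
```

```bash
python3 -m crank '[{"gripper":0,"tx":1,"ty":0,"tz":12,"spin":0},{"gripper":0,"tx":3,"ty":0,"tz":30,"spin":0},{"gripper":0,"tx":3,"ty":0,"tz":48,"spin":0},{"gripper":0,"tx":3,"ty":0,"tz":62,"spin":0},{"gripper":0,"tx":3,"ty":0,"tz":72,"spin":0},{"gripper":0,"tx":3,"ty":0,"tz":78,"spin":0},{"gripper":0,"tx":3,"ty":0,"tz":81,"spin":0},{"gripper":0,"tx":3,"ty":0,"tz":83,"spin":0},{"gripper":0,"tx":3,"ty":0,"tz":83.5,"spin":0},{"gripper":0,"tx":3,"ty":0,"tz":83.5,"spin":0}]'
python3 - <<'E'
from h import *
s=ctrl.state();im=optics.snapshot('wrist');np.save('pics/w2.npy',im);np.save('pics/w2T.npy',T_tool(s));cv2.imwrite('pics/w2.png',im)
print(s['tcp_pos'],s['wrist_force'])
E
```

```text
clock: 3.95
tcp_pos: [0.4923, 0.0266, 0.098]
eef_rot: [-0.0, 1.0, 0.001, 0.0]
wrist_force: [0.0, -0.3, -0.9]
gripper_width: 0.0005
[0.4923 0.0266 0.098 ] [ 0.0056 -0.3444 -0.9233]
```

```bash
python3 -m crank '[{"gripper":0,"tx":0,"ty":0,"tz":1,"spin":0},{"gripper":0,"tx":0,"ty":0,"tz":2,"spin":0},{"gripper":0,"tx":0,"ty":0,"tz":2.5,"spin":0},{"gripper":0,"tx":0,"ty":0,"tz":3,"spin":0},{"gripper":0,"tx":0,"ty":0,"tz":3.3,"spin":0},{"gripper":0,"tx":0,"ty":0,"tz":3.6,"spin":0},{"gripper":0,"tx":0,"ty":0,"tz":3.8,"spin":0},{"gripper":0,"tx":0,"ty":0,"tz":4,"spin":0},{"gripper":0,"tx":0,"ty":0,"tz":4,"spin":0},{"gripper":0,"tx":0,"ty":0,"tz":4,"spin":0}]'
python3 - <<'E'
from h import *
for i in range(3):
  s=ctrl.state();im=optics.snapshot('wrist');np.save(f'pics/w3{i}.npy',im);print(s['clock'],s['tcp_pos'],s['wrist_force'])
np.save('pics/w3T.npy',T_tool(s));cv2.imwrite('pics/w3.png',im)
a=[np.load(f'pics/w3{i}.npy').astype(int) for i in range(3)];print([np.abs(a[i]-a[i+1]).mean() for i in (0,1)])
E
```

```text
clock: 5.25
tcp_pos: [0.4922, 0.0267, 0.0938]
eef_rot: [-0.0, 1.0, 0.001, -0.0]
wrist_force: [0.2, -0.2, 2.0]
gripper_width: 0.0
5.25 [0.4922 0.0267 0.0938] [ 0.1979 -0.182   2.0323]
5.3 [0.4922 0.0267 0.0938] [ 0.8308 -1.1464  0.9608]
5.35 [0.4922 0.0267 0.0938] [ 0.1281 -0.2832  2.1539]
[np.float64(1.0003580729166666), np.float64(1.0011380208333334)]
```

View pics/w3.png

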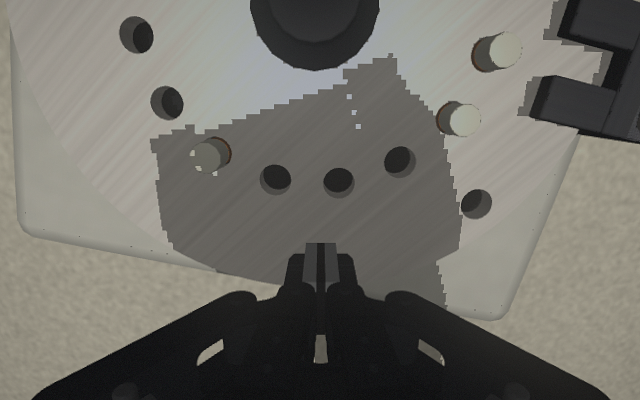

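The carousel is stopped under about 2 N, with the lock hole at (476,204) on the bracket side. I compute how far it still has to turn.

```bash
python3 - <<'E'
from h import *
C=optics.get_calibration('wrist')['T_tool_cam']
P3=np.load('pics/w3T.npy')@C;P1=np.load('pics/w1T.npy')@C
im=np.load('pics/w32.npy');g=cv2.cvtColor(im,cv2.COLOR_BGR2GRAY)
print(blobs(im,(g<75).astype('uint8'),30,(455,185,500,225)),g[204,455:500:2])
h=onplane('wrist',(476.5,204),.094,P3);print('hole',h)
# bracket seen from both: upper tine inner lower corner etc.
for n,a,b in (('lowtine inner top',(449,104),(526,115)),('lowtine upper-left',(452,83),(539,76)),('notch low',(497,85),(607,90)),):
    print(n,*tri(ray('wrist',a,P1),ray('wrist',b,P3)), onplane('wrist',b,.109,P3))
for c in ((.600,.0296),(.597,.0296)):
    c=np.array(c); v=h[:2]-c; print(np.linalg.norm(v),np.degrees(np.arctan2(v[1],v[0])))
    for s in ((.5827,-.0749),(.578,-.075)): u=np.array(s)-c; print('  slot',np.linalg.norm(u),np.degrees(np.arctan2(u[1],u[0])))
E
```

```text
[(array([475.8, 201.3]), array([461, 190,  31,  27, 550], dtype=int32))] [ 98  99  98  35  45  46  45  48  46  49  47  49  67  73  72  71  70  71
  87 158 157 158 161]
hole [ 0.5207 -0.042   0.094 ]
lowtine inner top [ 0.5593 -0.0566  0.0961] 0.0002821833639401947 [ 0.56   -0.0489  0.109 ]
lowtine upper-left [ 0.5729 -0.0534  0.106 ] 0.0021715075678104233 [ 0.5738 -0.0515  0.109 ]
notch low [ 0.5704 -0.0832  0.1031] 0.0014668168755413312 [ 0.5695 -0.0783  0.109 ]
0.10685641288073748 -137.94027816070385
  slot 0.10592233003479483 -99.40007320930029
  slot 0.10688854007797094 -101.87761519896043
0.10464837151775339 -136.8398765015702
  slot 0.10547388302323946 -97.79207807821842
  slot 0.10631161742725957 -100.29520558386409
```

```bash
python3 -m crank '[{"gripper":0,"tx":0.2,"ty":3.7,"tz":0.3,"spin":-0.33},{"gripper":0,"tx":0.9,"ty":11.1,"tz":0.3,"spin":-1},{"gripper":0,"tx":2.5,"ty":20.3,"tz":0.3,"spin":-1.83},{"gripper":0,"tx":4.9,"ty":29.3,"tz":0.3,"spin":-2.67},{"gripper":0,"tx":8.1,"ty":38.1,"tz":0.3,"spin":-3.5},{"gripper":0,"tx":12,"ty":46.5,"tz":0.3,"spin":-4.33},{"gripper":0,"tx":15.7,"ty":53,"tz":0.3,"spin":-5},{"gripper":0,"tx":18.8,"ty":57.7,"tz":0.3,"spin":-5.5},{"gripper":0,"tx":20.4,"ty":60,"tz":0.3,"spin":-5.75},{"gripper":0,"tx":20.9,"ty":60.7,"tz":0.3,"spin":-5.83}]'
python3 - <<'E'
from h import *
s=ctrl.state();im=optics.snapshot('wrist');np.save('pics/w4.npy',im)
print(s['tcp_pos'],s['wrist_force'])
np.save('pics/w4T.npy',T_tool(s));cv2.imwrite('pics/w4.png',im)
E
```

```text
clock: 6.65
tcp_pos: [0.5131, -0.0341, 0.0934]
eef_rot: [-0.0, 0.954, 0.301, -0.0]
wrist_force: [-1.2, -0.4, 2.4]
gripper_width: -0.0002
[ 0.5131 -0.0341  0.0934] [-1.2228 -0.3958  2.3671]
```

View pics/w4.png

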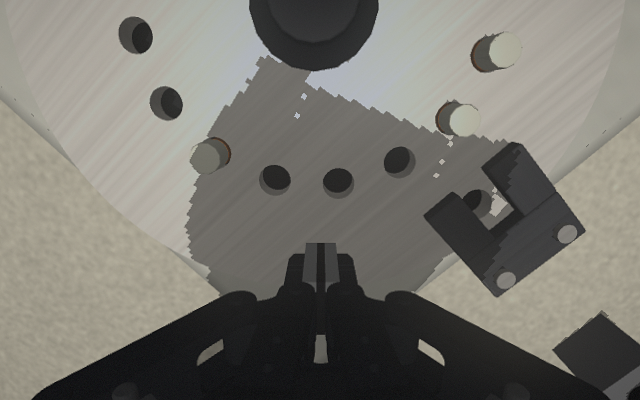

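The tray followed without slipping, and the hole at (476,204) is now partly under the tines. I lift off and look from above the slot.

```bash
python3 -m crank '[{"gripper":0,"tx":0,"ty":0,"tz":-2,"spin":0},{"gripper":0,"tx":0,"ty":0,"tz":-10,"spin":0},{"gripper":0,"tx":0,"ty":0,"tz":-30,"spin":0},{"gripper":0,"tx":-5,"ty":8,"tz":-48,"spin":0},{"gripper":0,"tx":-14,"ty":24,"tz":-60,"spin":0},{"gripper":0,"tx":-26,"ty":44,"tz":-60,"spin":0},{"gripper":0,"tx":-36,"ty":62,"tz":-60,"spin":0},{"gripper":0,"tx":-42,"ty":72,"tz":-60,"spin":0},{"gripper":0,"tx":-42,"ty":72,"tz":-60,"spin":0},{"gripper":0,"tx":-42,"ty":72,"tz":-60,"spin":0}]'
python3 - <<'E'
from h import *
s=ctrl.state();im=optics.snapshot('wrist');np.save('pics/w5.npy',im)
print(s['tcp_pos'],s['wrist_force'])
np.save('pics/w5T.npy',T_tool(s));P=pose('wrist',s)
x,y=map(int,project('wrist',[.58,-.075,.109],P));print(x,y)
x0,y0=max(0,x-130),max(0,y-100);print('crop origin',x0,y0)
cv2.imwrite('pics/w5.png',cv2.resize(im[y0:y0+200,x0:x0+260],None,fx=3,fy=3,interpolation=cv2.INTER_CUBIC))
E
```

```text
clock: 7.95
tcp_pos: [0.5201, -0.1163, 0.1536]
eef_rot: [-0.0, 0.953, 0.302, 0.0]
wrist_force: [-0.1, -0.0, -0.3]
gripper_width: -0.0
[ 0.5201 -0.1163  0.1536] [-0.0583 -0.0009 -0.3422]
321 99
crop origin 191 0
```

View pics/w5.png

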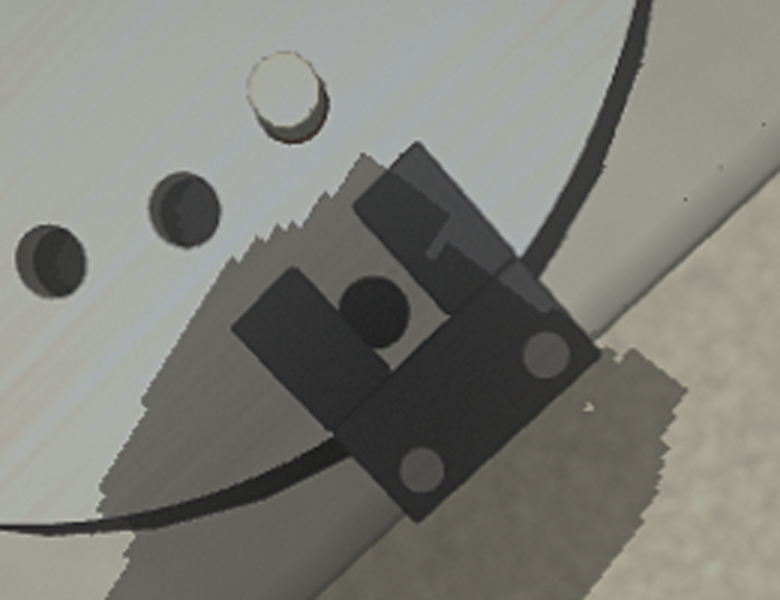

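Slot sides in the crop run from (292,266) to (391,370) and from (354,206) to (450,315), with the hole at (374,312). I compute the offset.

```bash
cat > off.py <<'E'
from h import *
def off(Tf,org,k,L,Rr,hole,corn,zt=.095):
    P=np.load(Tf)@optics.get_calibration('wrist')['T_tool_cam']
    f=lambda p,z:onplane('wrist',(org[0]+p[0]/k-.33,org[1]+p[1]/k-.33),z,P)[:2]
    l=[f(p,.109) for p in L]; r=[f(p,.109) for p in Rr]; h=f(hole,zt); c=[f(p,.109) for p in corn]
    m=[(l[i]+r[i])/2 for i in (0,1)]; d=(m[0]-m[1]); d/=np.linalg.norm(d)
    nrm=np.array([-d[1],d[0]])
    print('slot width',[(r[i]-l[i])@nrm for i in (0,1)],'inward dir az',np.degrees(np.arctan2(d[1],d[0])),'mids',m)
    print('bracket corners',c,'mid',np.mean(c,0))
    print('hole',h,'lateral off mm',(h-m[0])@nrm*1e3,'normal',nrm, 'dist hole from closed end',(h-m[1])@d*1e3)
    print('camera',P[:3,3])
    return m,d,h
E
python3 - <<'E'
from off import *
m,d,h=off('pics/w5T.npy',(191,0),3,[(292,266),(391,370)],[(354,206),(450,315)],(374,312),[(418,141),(602,353),(418,521),(232,327)])
c=h+d*.106; print('centre implied by hole',c)
E
```

```text
slot width [np.float64(-0.014814523837267392), np.float64(-0.014220114892273336)] inward dir az 78.52166883440917 mids [array([ 0.5815, -0.0589]), array([ 0.5766, -0.0834])]
bracket corners [array([ 0.6037, -0.0635]), array([ 0.594 , -0.1111]), array([ 0.5498, -0.102 ]), array([ 0.5595, -0.0543])] mid [ 0.5767 -0.0828]
hole [ 0.5759 -0.0735] lateral off mm 2.66862493000218 normal [-0.98   0.199] dist hole from closed end 9.526463740009895
camera [ 0.5803 -0.0742  0.2964]
centre implied by hole [0.597  0.0303]
```

The hole is 2.7 mm short of the slot centreline, clockwise of it. I go back and nudge it anticlockwise.

```bash
python3 -m crank '[{"gripper":0,"tx":10,"ty":-18,"tz":0,"spin":0},{"gripper":0,"tx":26,"ty":-45,"tz":0,"spin":0},{"gripper":0,"tx":38,"ty":-65,"tz":8,"spin":0},{"gripper":0,"tx":42,"ty":-72,"tz":25,"spin":0},{"gripper":0,"tx":42,"ty":-72,"tz":42,"spin":0},{"gripper":0,"tx":42,"ty":-72,"tz":52,"spin":0},{"gripper":0,"tx":42,"ty":-72,"tz":57,"spin":0},{"gripper":0,"tx":42,"ty":-72,"tz":59,"spin":0},{"gripper":0,"tx":42,"ty":-72,"tz":60,"spin":0},{"gripper":0,"tx":42,"ty":-72,"tz":60,"spin":0}]'
python3 -m crank '[{"gripper":0,"tx":0,"ty":0.7,"tz":0,"spin":0},{"gripper":0,"tx":0,"ty":1.4,"tz":0,"spin":0},{"gripper":0,"tx":0,"ty":2,"tz":0,"spin":0},{"gripper":0,"tx":0,"ty":2.7,"tz":0,"spin":0},{"gripper":0,"tx":0,"ty":2.7,"tz":0,"spin":0},{"gripper":0,"tx":0,"ty":2.7,"tz":0,"spin":0},{"gripper":0,"tx":0,"ty":2.7,"tz":-2,"spin":0},{"gripper":0,"tx":0,"ty":2.7,"tz":-12,"spin":0},{"gripper":0,"tx":0,"ty":2.7,"tz":-32,"spin":0},{"gripper":0,"tx":0,"ty":2.7,"tz":-60,"spin":0}]'
python3 -m crank '[{"gripper":0,"tx":-6,"ty":10,"tz":0,"spin":0},{"gripper":0,"tx":-18,"ty":30,"tz":0,"spin":0},{"gripper":0,"tx":-30,"ty":50,"tz":0,"spin":0},{"gripper":0,"tx":-38,"ty":64,"tz":0,"spin":0},{"gripper":0,"tx":-42,"ty":70,"tz":0,"spin":0},{"gripper":0,"tx":-42,"ty":70,"tz":0,"spin":0},{"gripper":0,"tx":-42,"ty":70,"tz":0,"spin":0},{"gripper":0,"tx":-42,"ty":70,"tz":0,"spin":0},{"gripper":0,"tx":-42,"ty":70,"tz":0,"spin":0},{"gripper":0,"tx":-42,"ty":70,"tz":0,"spin":0}]'
python3 - <<'E'
from h import *
s=ctrl.state();im=optics.snapshot('wrist');np.save('pics/w6.npy',im)
print(s['tcp_pos'],s['wrist_force'])
np.save('pics/w6T.npy',T_tool(s))
cv2.imwrite('pics/w6.png',cv2.resize(im[0:200,191:451],None,fx=3,fy=3,interpolation=cv2.INTER_CUBIC))
E
```

```text
clock: 9.25
tcp_pos: [0.5133, -0.0342, 0.0937]
eef_rot: [0.0, 0.954, 0.301, 0.0]
wrist_force: [-0.8, -0.9, 2.0]
gripper_width: 0.0002
clock: 10.5
tcp_pos: [0.5143, -0.0361, 0.1543]
eef_rot: [-0.0, 0.954, 0.301, -0.0]
wrist_force: [0.1, -0.8, 0.9]
gripper_width: -0.0002
clock: 11.75
tcp_pos: [0.5206, -0.1175, 0.1535]
eef_rot: [-0.0, 0.954, 0.301, 0.0]
wrist_force: [-0.8, 0.2, 0.1]
gripper_width: -0.0003
[ 0.5206 -0.1175  0.1535] [-0.7728  0.1723  0.0818]
```

View pics/w6.png

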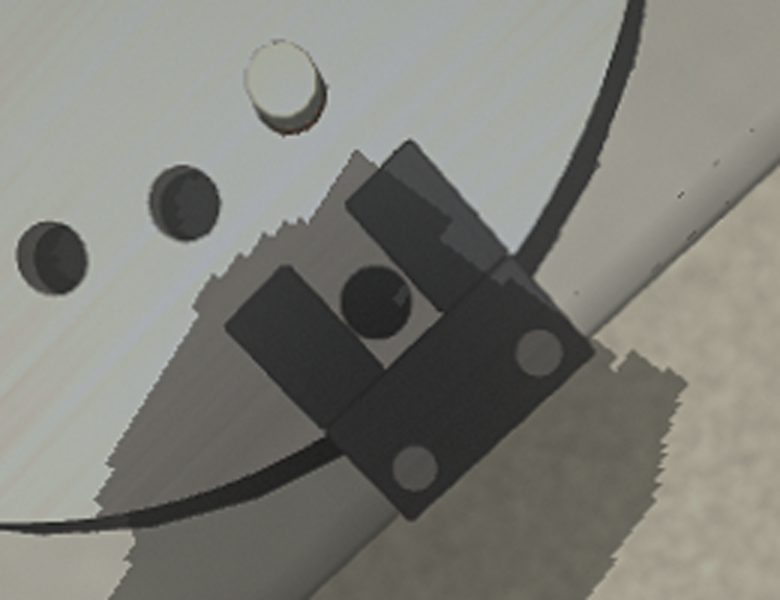

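```bash
python3 - <<'E'
from off import *
off('pics/w6T.npy',(191,0),3,[(287,266),(384,370)],[(347,205),(443,313)],(376,302),[(408,140),(594,352),(411,521),(225,327)])
E
python3 -m crank '[{"gripper":0.5,"tx":-4,"ty":7,"tz":-15,"spin":-0.5},{"gripper":0.5,"tx":-16,"ty":26,"tz":-35,"spin":-1.5},{"gripper":0.5,"tx":-36,"ty":60,"tz":-48,"spin":-3},{"gripper":0.5,"tx":-60,"ty":100,"tz":-48,"spin":-4.5},{"gripper":0.5,"tx":-84,"ty":140,"tz":-48,"spin":-6},{"gripper":0.5,"tx":-108,"ty":178,"tz":-48,"spin":-7.5},{"gripper":0.5,"tx":-125,"ty":206,"tz":-48,"spin":-8.5},{"gripper":0.5,"tx":-133,"ty":218,"tz":-48,"spin":-9},{"gripper":0.5,"tx":-133,"ty":218,"tz":-48,"spin":-9},{"gripper":0.5,"tx":-133,"ty":218,"tz":-48,"spin":-9}]'
python3 - <<'E'
from h import *
s=ctrl.state();im=optics.snapshot('wrist');np.save('pics/w7.npy',im)
print(s['tcp_pos'],s['qpos'])
np.save('pics/w7T.npy',T_tool(s));cv2.imwrite('pics/w7.png',im)
E
```

```text
slot width [np.float64(-0.014676037633485729), np.float64(-0.014455556224992573)] inward dir az 78.27698607832836 mids [array([ 0.5815, -0.0593]), array([ 0.5765, -0.0835])]
bracket corners [array([ 0.6033, -0.0633]), array([ 0.5937, -0.1111]), array([ 0.5495, -0.1022]), array([ 0.5593, -0.0545])] mid [ 0.5764 -0.0828]
hole [ 0.5781 -0.074 ] lateral off mm 0.3601301685669188 normal [-0.9791  0.2032] dist hole from closed end 9.602457807201265
camera [ 0.5808 -0.0754  0.2963]
clock: 13.05
tcp_pos: [0.5371, -0.3715, 0.2015]
eef_rot: [-0.0, 0.713, 0.701, 0.0]
wrist_force: [0.2, 0.0, 0.2]
gripper_width: 0.0426
[ 0.5371 -0.3715  0.2015] [ 0.9997  0.5719 -0.6349  1.5504  0.3608  1.1391  0.2717]
```

View pics/w7.png

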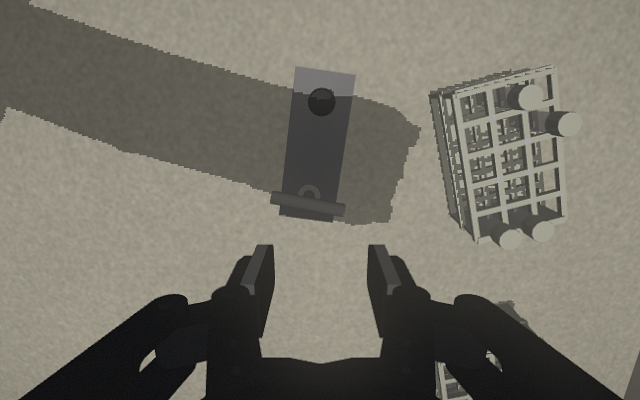

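The lateral offset is now 0.4 mm. In this view the pin head is at about (321,101), the key bar at (308,204) and the rack at (505,150). I take a second, lower view for height.

```bash
python3 -m crank '[{"gripper":0.5,"tx":3,"ty":0,"tz":8,"spin":0},{"gripper":0.5,"tx":9,"ty":0,"tz":20,"spin":0},{"gripper":0.5,"tx":16,"ty":0,"tz":34,"spin":0},{"gripper":0.5,"tx":22,"ty":0,"tz":46,"spin":0},{"gripper":0.5,"tx":27,"ty":0,"tz":54,"spin":0},{"gripper":0.5,"tx":30,"ty":0,"tz":60,"spin":0},{"gripper":0.5,"tx":30,"ty":0,"tz":60,"spin":0},{"gripper":0.5,"tx":30,"ty":0,"tz":60,"spin":0},{"gripper":0.5,"tx":30,"ty":0,"tz":60,"spin":0},{"gripper":0.5,"tx":30,"ty":0,"tz":60,"spin":0}]'
python3 - <<'E'
from h import *
s=ctrl.state();im=optics.snapshot('wrist');np.save('pics/w8.npy',im);T=T_tool(s)
np.save('pics/w8T.npy',T)
C=optics.get_calibration('wrist')['T_tool_cam'];out=[]
for i in (7,8):
    P=np.load(f'pics/w{i}T.npy')@C; g=cv2.cvtColor(np.load(f'pics/w{i}.npy'),cv2.COLOR_BGR2GRAY)
    x,y=map(int,project('wrist',[.5365,-.3,.084],P)); print(i,x,y)
    for t in (40,50): print(t,blobs(None,(g<t).astype('uint8'),60,(x-50,max(0,y-45),x+50,y+45)))
    out.append(np.vstack([cv2.resize(np.load(f'pics/w{i}.npy')[max(0,y-50):max(0,y-50)+100,x-60:x+60],None,fx=3,fy=3,interpolation=cv2.INTER_CUBIC)]));print('org',x-60,max(0,y-50))
cv2.imwrite('pics/c8.png',np.hstack(out)); print(s['tcp_pos'])
E
```

```text
clock: 14.35
tcp_pos: [0.5374, -0.3427, 0.1417]
eef_rot: [0.0, 0.713, 0.701, 0.0]
wrist_force: [0.8, 0.7, -0.6]
gripper_width: 0.0423
7 316 100
40 [(array([319.4, 109.6]), array([308,  99,  24,  17, 151], dtype=int32))]
50 [(array([321. , 104.5]), array([308,  89,  27,  27, 449], dtype=int32))]
org 256 50
8 316 151
40 [(array([321.4, 150.8]), array([305, 132,  34,  38, 982], dtype=int32))]
50 [(array([321.6, 150.7]), array([ 305,  132,   34,   38, 1029], dtype=int32))]
org 256 101
[ 0.5374 -0.3427  0.1417]
```

View pics/c8.png

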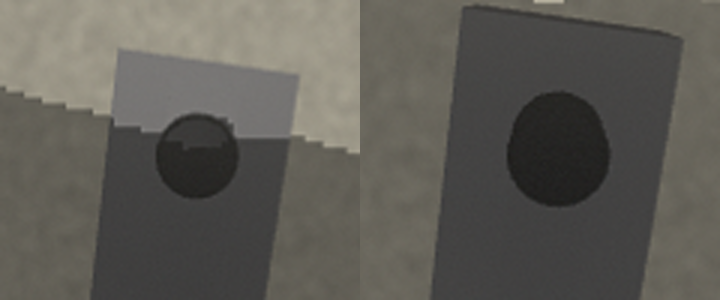

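```bash
python3 - <<'E'
from h import *
C=optics.get_calibration('wrist')['T_tool_cam']
P=[np.load(f'pics/w{i}T.npy')@C for i in (7,8)]
a,b=(321.4,101),(321.6,152.3)
print(tri(ray('wrist',a,P[0]),ray('wrist',b,P[1])),onplane('wrist',a,.084,P[0]),onplane('wrist',b,.084,P[1]))
# stand top far corners
for p,q in (((118,48),(463-360,5)),((299,74),(684-360,38))):
    print('stand corner',tri(ray('wrist',(256+p[0]/3-.33,50+p[1]/3-.33),P[0]),ray('wrist',(256+q[0]/3-.33,101+q[1]/3-.33),P[1])))
T=np.load('pics/w8T.npy');print(T[:3,:3])
E
```

```text
(array([ 0.5397, -0.3006,  0.0848]), np.float64(0.00013934802866459147)) [ 0.5398 -0.3006  0.084 ] [ 0.5397 -0.3007  0.084 ]
stand corner (array([ 0.5186, -0.2723,  0.0448]), np.float64(0.0002447460274278996))
stand corner (array([ 0.5681, -0.2802,  0.0505]), np.float64(0.00034447793646740426))
[[ 0.0168  0.9999  0.0002]
 [ 0.9999 -0.0168 -0.0002]
 [-0.0002  0.0002 -1.    ]]
```

Pin head top measured at (0.540,-0.301,0.085), against 0.084 from the text. I descend over it and grip.

```bash
python3 -m crank '[{"gripper":0.5,"tx":10,"ty":1,"tz":0,"spin":0},{"gripper":0.5,"tx":26,"ty":1.6,"tz":2,"spin":0},{"gripper":0.5,"tx":38,"ty":1.6,"tz":10,"spin":0},{"gripper":0.5,"tx":42,"ty":1.6,"tz":26,"spin":0},{"gripper":0.5,"tx":42,"ty":1.6,"tz":46,"spin":0},{"gripper":0.5,"tx":42,"ty":1.6,"tz":64,"spin":0},{"gripper":0.5,"tx":42,"ty":1.6,"tz":76,"spin":0},{"gripper":0.5,"tx":42,"ty":1.6,"tz":83,"spin":0},{"gripper":0.5,"tx":42,"ty":1.6,"tz":87,"spin":0},{"gripper":0.5,"tx":42,"ty":1.6,"tz":87,"spin":0}]' 30
python3 -m crank '[{"gripper":0.35,"tx":0,"ty":0,"tz":0,"spin":0},{"gripper":0.28,"tx":0,"ty":0,"tz":0,"spin":0},{"gripper":0.2,"tx":0,"ty":0,"tz":0,"spin":0},{"gripper":0,"tx":0,"ty":0,"tz":0,"spin":0},{"gripper":0,"tx":0,"ty":0,"tz":0,"spin":0},{"gripper":0,"tx":0,"ty":0,"tz":0,"spin":0},{"gripper":0,"tx":0,"ty":0,"tz":0,"spin":0},{"gripper":0,"tx":0,"ty":0,"tz":0,"spin":0},{"gripper":0,"tx":0,"ty":0,"tz":0,"spin":0},{"gripper":0,"tx":0,"ty":0,"tz":0,"spin":0}]' 30
```

```text
clock: 15.65
tcp_pos: [0.5397, -0.3006, 0.0545]
eef_rot: [0.0, 0.713, 0.701, 0.0]
wrist_force: [0.2, -0.1, 0.4]
gripper_width: 0.0428
clock: 16.9
tcp_pos: [0.5398, -0.3007, 0.0548]
eef_rot: [0.0, 0.713, 0.701, 0.0]
wrist_force: [-1.1, -0.3, 5.7]
gripper_width: 0.0188
```

```bash
python3 -m crank '[{"gripper":0,"tx":0,"ty":0,"tz":-5,"spin":0},{"gripper":0,"tx":0,"ty":0,"tz":-15,"spin":0},{"gripper":0,"tx":0,"ty":0,"tz":-32,"spin":0},{"gripper":0,"tx":0,"ty":0,"tz":-52,"spin":0},{"gripper":0,"tx":0,"ty":0,"tz":-75,"spin":0},{"gripper":0,"tx":0,"ty":0,"tz":-98,"spin":0},{"gripper":0,"tx":5,"ty":1,"tz":-116,"spin":0},{"gripper":0,"tx":18,"ty":3,"tz":-126,"spin":0},{"gripper":0,"tx":35,"ty":5,"tz":-130,"spin":0},{"gripper":0,"tx":55,"ty":8,"tz":-130,"spin":0}]'
python3 -m crank '[{"gripper":0,"tx":25,"ty":4,"tz":0,"spin":0},{"gripper":0,"tx":52,"ty":8,"tz":0,"spin":0},{"gripper":0,"tx":80,"ty":12,"tz":0,"spin":0},{"gripper":0,"tx":108,"ty":17,"tz":0,"spin":0},{"gripper":0,"tx":132,"ty":21,"tz":0,"spin":0},{"gripper":0,"tx":152,"ty":24,"tz":0,"spin":0},{"gripper":0,"tx":166,"ty":26,"tz":0,"spin":0},{"gripper":0,"tx":172.5,"ty":26.7,"tz":0,"spin":0},{"gripper":0,"tx":172.5,"ty":26.7,"tz":0,"spin":0},{"gripper":0,"tx":172.5,"ty":26.7,"tz":0,"spin":0}]'
python3 - <<'E'
from h import *
s=ctrl.state();im=optics.snapshot('wrist');np.save('pics/w9.npy',im);T=T_tool(s)
np.save('pics/w9T.npy',T);P=pose('wrist',s)
print(s['tcp_pos'],s['wrist_force'],s['gripper_width'],project('wrist',[.5783,-.0738,.109],P),project('wrist',[.5783,-.0738,T[2,3]-.0388],P))
x,y=240,150
cv2.imwrite('pics/w9.png',cv2.resize(im[y:y+150,x:x+180],None,fx=4,fy=4,interpolation=cv2.INTER_CUBIC))
E
```

```text
clock: 18.15
tcp_pos: [0.5486, -0.244, 0.1842]
eef_rot: [-0.0, 0.713, 0.701, -0.0]
wrist_force: [0.3, 0.0, -1.2]
gripper_width: 0.0188
clock: 19.4
tcp_pos: [0.578, -0.0745, 0.1844]
eef_rot: [0.0, 0.713, 0.701, -0.0]
wrist_force: [-0.4, 0.2, -0.8]
gripper_width: 0.0188
[ 0.578  -0.0745  0.1844] [-0.3649  0.1931 -0.8306] 0.018824112816299334 [319.5737 209.1218] [319.3984 229.2211]
```

View pics/w9.png

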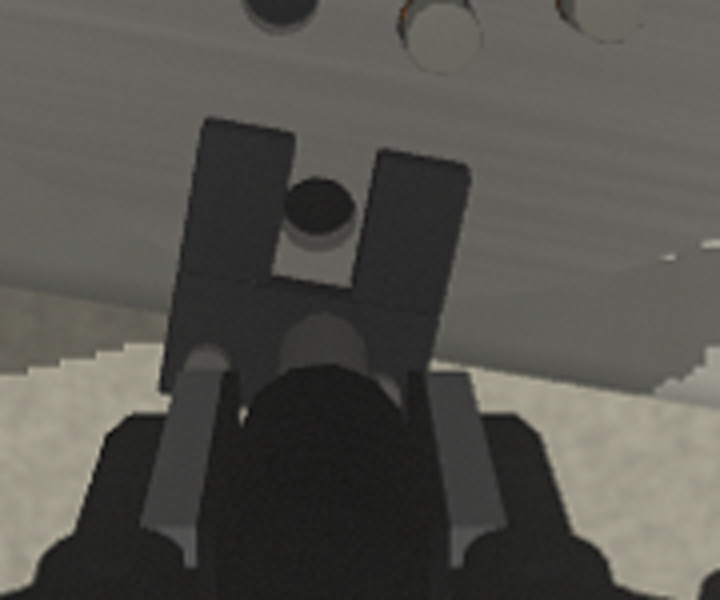

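Hole is at crop (320,214), slot sides run (294,133)–(272,278) and (378,150)–(352,288), and the pin shank shows at (322,330). I cross-check the slot from this view.

```bash
python3 - <<'E'
from off import *
m,d,h=off('pics/w9T.npy',(240,150),4,[(294,133),(272,278)],[(378,150),(352,288)],(320,207+7),[(206,118),(470,166)])
print('slot pt from closed end',m[1]+.01*d,'from open end',m[0]-.016*d)
T=np.load('pics/w9T.npy');P=T@optics.get_calibration('wrist')['T_tool_cam']
o=T[:3,3]
for z in (-.0388,-.0288,-.0048): 
  q=o+[0,0,z]; r=project('wrist',q+[-.006 if z>-.03 else -.0025,0,0],P),project('wrist',q,P); print(z,[((p-[240,150])*4).round() for p in r])
im=cv2.cvtColor(np.load('pics/w9.npy'),cv2.COLOR_BGR2GRAY)
print(im[236,300:345])
E
```

```text
slot width [np.float64(-0.014193847658039662), np.float64(-0.013767684301949364)] inward dir az 79.8278316424444 mids [array([ 0.5813, -0.0571]), array([ 0.5769, -0.0819])]
bracket corners [array([ 0.56  , -0.0527]), array([ 0.6035, -0.0616])] mid [ 0.5818 -0.0572]
hole [ 0.5783 -0.074 ] lateral off mm -0.03700806141789621 normal [-0.9843  0.1766] dist hole from closed end 8.08075950238193
camera [ 0.5802 -0.0015  0.3272]
slot pt from closed end [ 0.5786 -0.0721] from open end [ 0.5785 -0.0728]
-0.0388 [array([298., 322.]), array([316., 321.])]
-0.0288 [array([271., 350.]), array([315., 349.])]
-0.0048 [array([264., 429.]), array([314., 428.])]
[44 44 44 43 42 42 43 44 43 43 50 54 56 57 57 57 57 57 58 57 59 57 58 57
 56 55 56 57 55 55 56 45 42 43 43 42 45 43 44 44 43 43 44 45 43]
```

```bash
python3 -m crank '[{"gripper":0,"tx":0.8,"ty":-0.4,"tz":4,"spin":0},{"gripper":0,"tx":0.8,"ty":-0.4,"tz":12,"spin":0},{"gripper":0,"tx":0.8,"ty":-0.4,"tz":20,"spin":0},{"gripper":0,"tx":0.8,"ty":-0.4,"tz":28,"spin":0},{"gripper":0,"tx":0.8,"ty":-0.4,"tz":34,"spin":0},{"gripper":0,"tx":0.8,"ty":-0.4,"tz":38,"spin":0},{"gripper":0,"tx":0.8,"ty":-0.4,"tz":41,"spin":0},{"gripper":0,"tx":0.8,"ty":-0.4,"tz":43,"spin":0},{"gripper":0,"tx":0.8,"ty":-0.4,"tz":44,"spin":0},{"gripper":0,"tx":0.8,"ty":-0.4,"tz":44,"spin":0}]'
python3 - <<'E'
from h import *
s=ctrl.state();im=optics.snapshot('wrist');np.save('pics/w10.npy',im);T=T_tool(s)
np.save('pics/w10T.npy',T);P=pose('wrist',s)
print(s['tcp_pos'],s['wrist_force'],s['gripper_width'])
for q in ([.5783,-.074,.095],[.5783,-.067,.095],T[:3,3]-[0,0,.0388],T[:3,3]-[0,0,.0288]): print(((project('wrist',q,P)-[270,180])*7).round())
x,y=270,180
c=im[y:y+80,x:x+100]; c=np.clip((c.astype(float)-15)*2,0,255).astype('uint8')
cv2.imwrite('pics/w10.png',cv2.resize(c,None,fx=7,fy=7,interpolation=cv2.INTER_CUBIC))
E
```

```text
clock: 20.7
tcp_pos: [0.5777, -0.0729, 0.1405]
eef_rot: [-0.0, 0.713, 0.701, 0.0]
wrist_force: [0.9, 0.1, -1.2]
gripper_width: 0.0192
[ 0.5777 -0.0729  0.1405] [ 0.9069  0.1322 -1.227 ] 0.019172276326834586
[350. 335.]
[348. 258.]
[342. 353.]
[342. 401.]
```

View pics/w10.png

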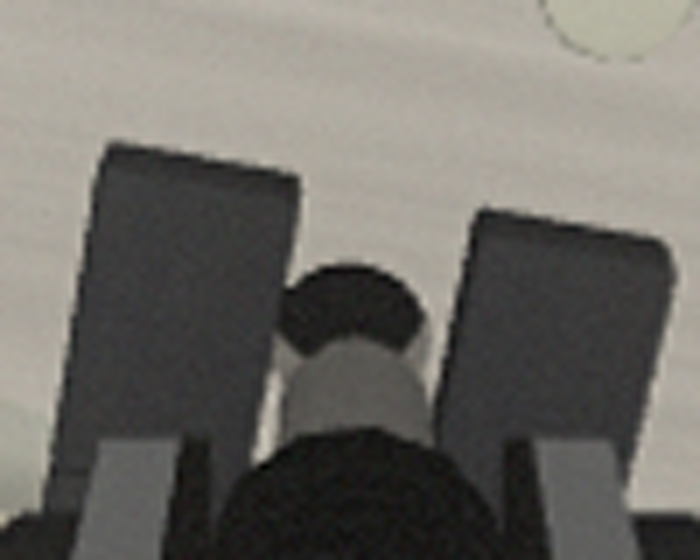

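The shank centre (column 356) is 0.3 mm off the hole centre (352), and the tip row agrees to within a few tenths of a mm. I insert slowly and watch the force.

```bash
python3 -m crank '[{"gripper":0,"tx":-0.3,"ty":-0.3,"tz":1,"spin":0},{"gripper":0,"tx":-0.3,"ty":-0.3,"tz":2.2,"spin":0},{"gripper":0,"tx":-0.3,"ty":-0.3,"tz":3.4,"spin":0},{"gripper":0,"tx":-0.3,"ty":-0.3,"tz":4.6,"spin":0},{"gripper":0,"tx":-0.3,"ty":-0.3,"tz":5.8,"spin":0},{"gripper":0,"tx":-0.3,"ty":-0.3,"tz":7,"spin":0},{"gripper":0,"tx":-0.3,"ty":-0.3,"tz":8,"spin":0},{"gripper":0,"tx":-0.3,"ty":-0.3,"tz":9,"spin":0},{"gripper":0,"tx":-0.3,"ty":-0.3,"tz":10,"spin":0},{"gripper":0,"tx":-0.3,"ty":-0.3,"tz":10,"spin":0}]'
python3 -c "
from h import *
s=ctrl.state();optics.snapshot('wrist');print(s['wrist_force'],s['moment']);s=ctrl.state();print(s['wrist_force'],s['moment'])"
```

```text
clock: 22.0
tcp_pos: [0.5774, -0.0731, 0.1304]
eef_rot: [-0.0, 0.713, 0.701, -0.0]
wrist_force: [0.6, -0.3, -0.6]
gripper_width: 0.019
[ 0.5752 -0.2609 -0.6011] [-0.0426  0.036  -0.0175]
[-0.5954 -0.0232 -0.7412] [-0.0026 -0.0289  0.0136]
```

```bash
python3 -m crank '[{"gripper":0,"tx":0,"ty":0,"tz":0.8,"spin":0},{"gripper":0,"tx":0,"ty":0,"tz":1.6,"spin":0},{"gripper":0,"tx":0,"ty":0,"tz":2.4,"spin":0},{"gripper":0,"tx":0,"ty":0,"tz":3.2,"spin":0},{"gripper":0,"tx":0,"ty":0,"tz":4,"spin":0},{"gripper":0,"tx":0,"ty":0,"tz":4.8,"spin":0},{"gripper":0,"tx":0,"ty":0,"tz":5.6,"spin":0},{"gripper":0,"tx":0,"ty":0,"tz":6.4,"spin":0},{"gripper":0,"tx":0,"ty":0,"tz":7,"spin":0},{"gripper":0,"tx":0,"ty":0,"tz":7,"spin":0}]'
python3 -c "
from h import *
s=ctrl.state();optics.snapshot('wrist');print(s['wrist_force'],s['moment']);s=ctrl.state();print(s['wrist_force'],s['moment'])"
```

```text
clock: 23.3
tcp_pos: [0.5774, -0.0731, 0.1234]
eef_rot: [-0.0, 0.713, 0.701, -0.0]
wrist_force: [-0.4, 0.1, -1.5]
gripper_width: 0.019
[-0.3875  0.08   -1.5483] [-0.0478 -0.0237  0.0226]
[-0.3781 -0.2238 -0.418 ] [-0.0369  0.0121  0.0612]
```

```bash
python3 -m crank '[{"gripper":0,"tx":0,"ty":0,"tz":0.9,"spin":0},{"gripper":0,"tx":0,"ty":0,"tz":1.8,"spin":0},{"gripper":0,"tx":0,"ty":0,"tz":2.7,"spin":0},{"gripper":0,"tx":0,"ty":0,"tz":3.6,"spin":0},{"gripper":0,"tx":0,"ty":0,"tz":4.5,"spin":0},{"gripper":0,"tx":0,"ty":0,"tz":5.4,"spin":0},{"gripper":0,"tx":0,"ty":0,"tz":6.3,"spin":0},{"gripper":0,"tx":0,"ty":0,"tz":7,"spin":0},{"gripper":0,"tx":0,"ty":0,"tz":7.5,"spin":0},{"gripper":0,"tx":0,"ty":0,"tz":7.5,"spin":0}]'
python3 -c "
from h import *
s=ctrl.state();optics.snapshot('wrist');print(s['wrist_force'],s['moment']);s=ctrl.state();print(s['wrist_force'],s['moment'])"
```

```text
clock: 24.6
tcp_pos: [0.5774, -0.0731, 0.1159]
eef_rot: [-0.0, 0.713, 0.701, -0.0]
wrist_force: [0.1, 0.4, -0.9]
gripper_width: 0.019
[ 0.0861  0.3536 -0.9032] [-0.0282  0.0064  0.044 ]
[-0.524  -0.9088 -0.6256] [-0.0514 -0.0156  0.026 ]
```

```bash
python3 -m crank '[{"gripper":0,"tx":0,"ty":0,"tz":0.3,"spin":0},{"gripper":0,"tx":0,"ty":0,"tz":0.6,"spin":0},{"gripper":0,"tx":0,"ty":0,"tz":0.9,"spin":0},{"gripper":0,"tx":0,"ty":0,"tz":1.2,"spin":0},{"gripper":0,"tx":0,"ty":0,"tz":1.4,"spin":0},{"gripper":0,"tx":0,"ty":0,"tz":1.6,"spin":0},{"gripper":0,"tx":0,"ty":0,"tz":1.8,"spin":0},{"gripper":0,"tx":0,"ty":0,"tz":1.8,"spin":0},{"gripper":0,"tx":0,"ty":0,"tz":1.8,"spin":0},{"gripper":0,"tx":0,"ty":0,"tz":1.8,"spin":0}]'
python3 -c "
from h import *
s=ctrl.state();optics.snapshot('wrist');print(s['wrist_force'],s['moment']);s=ctrl.state();print(s['wrist_force'],s['moment'])"
```

```text
clock: 25.9
tcp_pos: [0.5774, -0.0731, 0.1142]
eef_rot: [-0.0, 0.713, 0.701, 0.0]
wrist_force: [0.3, -1.0, -1.5]
gripper_width: 0.0193
[ 0.3234 -0.9647 -1.5421] [-0.0192  0.0098 -0.035 ]
[ 0.0717 -0.4138 -0.7026] [ 0.0312  0.0061 -0.0171]
```

```bash
python3 -m crank '[{"gripper":0,"tx":0,"ty":0,"tz":0.2,"spin":0},{"gripper":0,"tx":0,"ty":0,"tz":0.4,"spin":0},{"gripper":0,"tx":0,"ty":0,"tz":0.6,"spin":0},{"gripper":0,"tx":0,"ty":0,"tz":0.7,"spin":0},{"gripper":0,"tx":0,"ty":0,"tz":0.8,"spin":0},{"gripper":0,"tx":0,"ty":0,"tz":0.8,"spin":0},{"gripper":0,"tx":0,"ty":0,"tz":0.8,"spin":0},{"gripper":0,"tx":0,"ty":0,"tz":0.8,"spin":0},{"gripper":0,"tx":0,"ty":0,"tz":0.8,"spin":0},{"gripper":0,"tx":0,"ty":0,"tz":0.8,"spin":0}]'
python3 -c "
from h import *
s=ctrl.state();optics.snapshot('wrist');print(s['wrist_force'],s['moment']);s=ctrl.state();print(s['wrist_force'],s['moment'])"
```

```text
clock: 27.2
tcp_pos: [0.5775, -0.0731, 0.1137]
eef_rot: [0.0, 0.713, 0.701, -0.0]
wrist_force: [-3.0, -0.7, 7.8]
gripper_width: 0.0187
[-3.0451 -0.7225  7.7699] [-0.0146  0.6465 -0.0117]
[-3.1151 -0.0829  8.6833] [-0.0888  0.7312 -0.0311]
```

The head makes contact at TCP z of about 0.114, against 0.1138 predicted for fully home. I ease off, open and lift away.

```bash
python3 -m crank '[{"gripper":0,"tx":0,"ty":0,"tz":-0.5,"spin":0},{"gripper":0,"tx":0,"ty":0,"tz":-0.5,"spin":0},{"gripper":0.26,"tx":0,"ty":0,"tz":-0.5,"spin":0},{"gripper":0.3,"tx":0,"ty":0,"tz":-0.5,"spin":0},{"gripper":0.36,"tx":0,"ty":0,"tz":-0.5,"spin":0},{"gripper":0.42,"tx":0,"ty":0,"tz":-0.5,"spin":0},{"gripper":0.5,"tx":0,"ty":0,"tz":-0.5,"spin":0},{"gripper":0.5,"tx":0,"ty":0,"tz":-0.5,"spin":0},{"gripper":0.5,"tx":0,"ty":0,"tz":-0.5,"spin":0},{"gripper":0.5,"tx":0,"ty":0,"tz":-0.5,"spin":0}]'
python3 -m crank '[{"gripper":0.5,"tx":0,"ty":0,"tz":-4,"spin":0},{"gripper":0.5,"tx":0,"ty":0,"tz":-14,"spin":0},{"gripper":0.5,"tx":0,"ty":0,"tz":-30,"spin":0},{"gripper":0.5,"tx":0,"ty":0,"tz":-48,"spin":0},{"gripper":0.5,"tx":-10,"ty":0,"tz":-64,"spin":0},{"gripper":0.5,"tx":-26,"ty":0,"tz":-75,"spin":0},{"gripper":0.5,"tx":-44,"ty":0,"tz":-80,"spin":0},{"gripper":0.5,"tx":-55,"ty":0,"tz":-80,"spin":0},{"gripper":0.5,"tx":-60,"ty":0,"tz":-80,"spin":0},{"gripper":0.5,"tx":-60,"ty":0,"tz":-80,"spin":0}]'
python3 - <<'E'
from h import *
ims=[];Ps=[]
s=ctrl.state();im=optics.snapshot('wrist');np.save('pics/w11.npy',im);T=T_tool(s);np.save('pics/w11T.npy',T)
P=pose('wrist',s);print(s['tcp_pos'],s['wrist_force'])
g=cv2.cvtColor(im,cv2.COLOR_BGR2GRAY)
for q in ([.5783,-.0735,.143],[.5783,-.0735,.109]): print(project('wrist',q,P))
for t in (35,40,45,50): print(t,blobs(None,(g<t).astype('uint8'),200,(230,0,410,230)))
x,y=map(int,project('wrist',[.5783,-.0735,.126],P)); print(x,y);print(g[max(0,y-40):y+40:2,x]);print(g[y,x-50:x+50:2])
E
```

```text
clock: 28.5
tcp_pos: [0.5774, -0.0731, 0.1139]
eef_rot: [-0.0, 0.713, 0.701, -0.0]
wrist_force: [0.1, 0.6, -0.0]
gripper_width: 0.0425
clock: 29.75
tcp_pos: [0.5762, -0.1332, 0.1934]
eef_rot: [-0.0, 0.713, 0.701, -0.0]
wrist_force: [0.6, 0.0, 0.2]
gripper_width: 0.0433
[ 0.5762 -0.1332  0.1934] [0.5782 0.0409 0.1739]
[320.9031 122.6638]
[320.8759 119.0477]
35 []
40 [(array([321.6, 132.5]), array([304, 123,  35,  19, 365], dtype=int32))]
45 [(array([332.5, 128.9]), array([ 303,  105,  104,   43, 1291], dtype=int32)), (array([322.7, 160.6]), array([285, 148,  65,  27, 511], dtype=int32))]
50 [(array([323.1, 139.8]), array([ 267,  105,  143,   70, 3780], dtype=int32))]
320 120
[164 164 164 165 164 165 164 164 164 163 165 170  55  46  61  44  45  44
  44  42  39  42  41  40  37  39  37  36  36  36  35  47  46  45  45  44
  43  44  44  44]
[165 164 163 165 164 164 164 168  57  71  72  49  50  50  50  48  51  40
  41  42  42  38  41  43  42  39  41  42  41  41  40  41  42  41  40  50
  47  48  48  48  48  47  49  56  99  97  99  98  98  97]
```

```bash
python3 -m crank '[{"gripper":0.5,"tx":-5,"ty":0,"tz":0,"spin":0},{"gripper":0.5,"tx":-15,"ty":0,"tz":0,"spin":0},{"gripper":0.5,"tx":-28,"ty":0,"tz":0,"spin":0},{"gripper":0.5,"tx":-40,"ty":0,"tz":0,"spin":0},{"gripper":0.5,"tx":-48,"ty":0,"tz":0,"spin":0},{"gripper":0.5,"tx":-50,"ty":0,"tz":0,"spin":0},{"gripper":0.5,"tx":-50,"ty":0,"tz":0,"spin":0},{"gripper":0.5,"tx":-50,"ty":0,"tz":0,"spin":0},{"gripper":0.5,"tx":-50,"ty":0,"tz":0,"spin":0},{"gripper":0.5,"tx":-50,"ty":0,"tz":0,"spin":0}]'
python3 - <<'E'
from h import *
s=ctrl.state();im=optics.snapshot('wrist');np.save('pics/w12.npy',im);T=T_tool(s);np.save('pics/w12T.npy',T)
C=optics.get_calibration('wrist')['T_tool_cam'];pts=[]
for i in (11,12):
    P=np.load(f'pics/w{i}T.npy')@C; g=cv2.GaussianBlur(cv2.cvtColor(np.load(f'pics/w{i}.npy'),cv2.COLOR_BGR2GRAY),(3,3),0)
    x,y=map(int,project('wrist',[.5783,-.0735,.143],P)); y0=max(0,y-35); roi=cv2.resize(g[y0:y+35,x-35:x+35],None,fx=4,fy=4,interpolation=cv2.INTER_CUBIC)
    roi=cv2.createCLAHE(4,(2,2)).apply(roi)
    c=cv2.HoughCircles(roi,cv2.HOUGH_GRADIENT,1,30,param1=60,param2=12,minRadius=60,maxRadius=80)
    r=c[0][:3] if c is not None else None; print(i,(x,y),r is not None and [(v[0]/4+x-35,v[1]/4+y0,v[2]/4) for v in r])
    pred=[project('wrist',[.5783,-.0735,z],P).round(1) for z in (.143,.109)]; print('pred',pred)
    print('col',g[y0:y+35:2,x]); print('row',g[y,x-35:x+35:2])
    print('below head', [project('wrist',[.5783,-.0735-.01,z],P)[1].round(1) for z in (.143,.109)], [project('wrist',[.5783,-.0735+.01,z],P)[1].round(1) for z in (.143,.109)])
print(s['wrist_force'])
E
```

```text
clock: 31.05
tcp_pos: [0.5756, -0.183, 0.1939]
eef_rot: [-0.0, 0.713, 0.701, -0.0]
wrist_force: [-0.7, -0.7, -0.6]
gripper_width: 0.0423
11 (320, 122) [(np.float32(320.375), np.float32(122.875), np.float32(18.75)), (np.float32(306.875), np.float32(110.125), np.float32(19.575)), (np.float32(297.625), np.float32(96.125), np.float32(16.775))]
pred [array([320.9, 122.7]), array([320.9, 119. ])]
col [165 164 164 164 164 164 164 166 105  47  53  48  45  44  43  43  42  41
  41  40  39  38  39  37  36  37  36  40  46  45  45  45  45  45  44]
row [96 68 66 55 50 50 50 50 50 43 41 42 42 41 41 41 42 41 41 41 41 41 41 41
 40 40 40 45 49 49 48 49 49 48 48]
below head [np.float64(140.7), np.float64(134.5)] [np.float64(104.1), np.float64(103.2)]
12 (320, 25) [(np.float32(320.875), np.float32(24.125), np.float32(19.575)), (np.float32(320.875), np.float32(37.125), np.float32(16.525)), (np.float32(342.875), np.float32(31.625), np.float32(17.35))]
pred [array([320.6,  25.5]), array([320.6,  36.8])]
col [157 158 155  83  50  53  53  53  53  54  54  55  55  56  56  56  56  56
  56  56  56  56  51  42  46  45  46  73  68  68]
row [101  68  70  69  68  69  69  69  53  49  55  55  54  55  54  55  55  55
  55  54  55  54  54  53  53  53  49  54  68  68  68  69  69  68  68]
below head [np.float64(46.0), np.float64(54.0)] [np.float64(4.5), np.float64(19.2)]
[-0.7107 -0.6939 -0.632 ]
```

Both views put the head where a fully seated pin must appear: top near edges at rows 141 and 45 (predicted 140.7 and 46.0), bottom edge at row 54 (predicted 54.0). The robot is clear of everything, so I hand in.

```bash
python3 -c "
from bench import ctrl
print(ctrl.sign_off(), ctrl.state()['clock'])"
```

```text
the job is handed in; nothing more can be done
the job is handed in; nothing more can be done
```

The carousel is stopped and locked: the pin stands fully home through slot and hole, let go, and I handed the job in at about 31 s. No verdict is reported, so this rests on my own measurements.

- **Stopping the carousel:** I braked it with a shut fingertip at about 2 N on the rim band. I then dragged it 35° and nudged it 2.7 mm. After letting go, the hole was 0.4 mm off the slot line in one view and 0.0 mm in another.
- **Placing the pin:** I gripped the pin in its stand and lowered it in steps with no noticeable resistance. The head met the tines at TCP z of about 0.114 m, against 0.1138 m predicted, with 8–9 N at the wrist. I then released it and backed off.
- **Last checks:** two wrist views show the head's edges within about 1 to 2 pixels (under 1 mm) of a fully seated, centred pin. The wrist force was near zero.
- **Not checked:** I did not re-measure the key, rack and bottle at the end. The moves stayed clear of them, and the wrist force gave no sign of contact with them.
- **Disagreements:**
  - The first heights from the two fixed cameras came out about 18 mm low, because the dark blobs included the objects' sides. The wrist views replaced them.
  - The slot's y position differed by up to 1.7 mm between views.
  - During the final contact there was about 3 N of sideways force and a 0.7 N m moment at the wrist; both vanished on release.

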